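Shut and bolt the cap magazine

TASK

The blue gate of the small cap magazine stands ajar: push it shut from its outer face with the fingers. Then press the red safety catch pad down with one fingertip and, while it stays down, push the black bolt knob with the other finger until the bolt is fully home in front of the shut gate; let go so that the catch springs back up and locks it. Nothing is gripped or lifted: do not touch the gate's inner face, and leave the caps in the magazine and the things around it where they are.

Things in the scene. Friction and masses are not known exactly. Their poses are not given: they have to be found in the camera images.
- magazine: Fixture fixed to the bench, on an 8 mm aluminium plate: grey cap bin on the right, bolt and catch on the left. Origin on the bench surface; x points away from the robot (turned up to 0.3 rad), y left, z up. Offsets below (x, y, z in mm) are in this frame. Bin: x -49 to 81, y -102 to -6, walls up to z 49, front (-x) closed by the gate.
- saddle (a point): Centre of the top of the left one of two dark saddles over the bolt, at magazine (-75.5, 100, 57). Each is 33 mm along x and 12 mm along y; the other is at y 19. Fingers beside the knob must stay above z 57. The grey housing below the red pad reaches up to z 50.
- gate_front (a point): Point on the outer (front) face of the blue gate, 55 mm from its hinge axis, at z 36. The gate is an upright plate 8 mm thick and 88 mm long, z 12 to 60, on a vertical hinge pin at its right end. Push this face away from the robot to shut the gate.
- gate_hinge (a point): Point on the gate's vertical hinge axis at magazine (-62, -100, 36); the hinge pin's top is at z 64.
- gate (a joint): Hinge angle of the gate in rad: 0 shut against its stop (the plate then lies along magazine y), grows as it opens towards the robot; starts at 0.22 to 0.45. It stays where it is left (about 1 N at 55 mm from the hinge moves it). It must be shut before the bolt can pass in front of it.
- gate_liner (a point): Centre of the thin white liner on the gate's inner face (70 x 34 x 3 mm). Not to be touched by the fingers.
- bolt_knob (a point): Centre of the top of the black upright knob on the bolt: 10 mm along y, 30 mm along x, z 48 to 88. With the bolt drawn it is at magazine (-75.5, 85, 88). The steel bolt below it, 11 mm thick, has its axis at z 42 and runs along y; its tail reaches 60 mm to the left of the knob. Push the knob's left (+y) side towards magazine -y.
- bolt (a joint): Travel of the bolt in m: 0 fully drawn (start), 0.040 fully home (end stop), moving along magazine -y; its nose then overlaps the gate's front by about 28 mm. Friction about 1.5 to 2 N, no return spring. With the catch up, a tooth locks the bolt's rack (pitch 8 mm), so the catch must stay down the whole way.
- catch_top (a point): Centre of the top face of the red catch pad, at magazine (-15.5, 82.5, 75) when up. The pad is 34 mm along x and 105 mm along y, parallel to the bolt and 60 mm behind it, so a fingertip can slide along it while holding it down, level with a finger beside the knob.
- catch (a joint): Travel of the catch in m: 0 up (locks the bolt), 0.010 fully down; the bolt is free from about 0.006. Spring force about 4 N at the start, 8 N fully down; it springs up by itself.
- loaded_cap_1: Red screw cap, 38 mm across and 34 mm tall, loose on the floor of the bin (z 8); origin at the centre of its underside. To be left in the bin.
- loaded_cap_2: White screw cap, 38 mm across and 34 mm tall, loose on the floor of the bin (z 8); origin at the centre of its underside. To be left in the bin.
- loaded_cap_3: Red screw cap, 38 mm across and 34 mm tall, loose on the floor of the bin (z 8); origin at the centre of its underside. To be left in the bin.
- bench_timer: White bench timer 62 x 62 x 22 mm, loose on the bench right of the magazine; origin at the centre of its underside. Bystander.
- canister_pack: Bagged canister 64 x 178 x 54 mm, loose on the bench further right; origin at the centre of its underside. Bystander.
Things that resemble listed ones, but are neither listed nor needed, are in the scene too. Leave any green or orange look-alike of the loaded_cap_1 alone.

How it is judged:
On the way, in this order (a step that is already met when the one before it is completed fails the run):
1. the gate is pushed shut while the bolt is still drawn (value of joint gate below 0.1 rad and value of joint bolt below 0.005 m), for 0.2 s.
2. the bolt is on its way while a finger holds the catch down (value of joint bolt between 0.01 and 0.036 m and value of joint catch above 0.0045 m and contact force between the fingers and catch above 1 N), for 0.05 s.
At the end, for the whole second after the job is handed in: The gate is shut (within 0.08 rad), the bolt fully home (at least 36.5 of 40 mm), the catch sprung back up (within 2 mm) and the three caps still stand on the floor of the bin (value of joint gate below 0.08 rad and value of joint bolt above 0.0365 m and value of joint catch below 0.002 m and x of each of loaded_cap_1, loaded_cap_2, loaded_cap_3 in the frame of magazine above -0.05 m and height (world z) of each of loaded_cap_1, loaded_cap_2, loaded_cap_3 below 0.02 m); the robot touches nothing.
It fails at once if the fingers touch the gate's inner face (gripping the gate) (contact force between the fingers and gate_liner above 1 N).
It fails at once if a cap in the bin is lifted (height (world z) of any of loaded_cap_1, loaded_cap_2, loaded_cap_3 above 0.03 m).
It fails at once if the timer or the bagged canister is moved by more than 20 mm (distance of any of bench_timer, canister_pack from where it was at the start of the episode above 0.02 m).
It also fails if it takes over 54 s, if anything falls off the work surface, if the arm or the gripper's body presses on something with over 40 N, if the wrist force passes 120 N, or if a joint passes its speed limit or range.

ROBOT

A 7-joint arm with a two-finger parallel gripper is mounted at the origin on a cart in front of the work surface, level with it; the furniture and walls round the work are solid. World frame = base frame: x ahead of the robot, y to its left, z up, the work surface at z = 0. Lengths are in m, angles in rad, forces in N, time in s.
With the tool pointing down it reaches from about 0.4 to 0.9 m from the base axis. Payload 5.5 kg.
Tool frame: the origin (TCP) lies at the very end of the fingers, on their centre line; the grasp point (between the pads) lies 19 mm behind it; z points along the fingers, y is the line along which they close (so a half turn about z gives the same grasp; the last joint's range is limited). The gripper opens to 92 mm and grips with 3 to 60 N. Pads are 19 mm wide; open, the fingers measure 130 mm over their backs; the gripper's body (75 mm by 190 mm) begins 47 mm behind the grasp point.
Start: joints at [1.51, 0.501, -0.427, 1.55, 0.221, 1.138, -0.21], TCP at [0.207, -0.616, 0.227] pointing down, gripper open.
Joint ranges: [-2.88, 2.88], [-0.31, 2.03], [-1.54, 1.56], [0.2, 2.42], [-1.41, 4.55], [0.19, 2.02], [-2.57, 2.57]. Speed limits (rad/s): [2.57, 2.57, 3.14, 3.14, 3.14, 3.14, 3.14].

INTERFACE

Orientations are given as a unit quaternion [x, y, z, w].
In Python, from workcell import r gives the robot as it stands. The module is installed in compiled form; this text tells all that it offers.
- The arm moves only by the shell command python3 -m crank 'ROWS' [FORCE]. ROWS is JSON, a list of rows, each a list of 3 entries, a list of its own where there are three numbers: the shift along the tool's x, y, z in m, then the turn about the tool's z in rad, then the opening, from 0 (shut) to 1 (fully open). A call has 1 to 12 rows; each row is the pose to reach, as a shift and turn from the pose commanded when the call began, along the tool's axes at that moment; what a row does not reach only later rows make up. A row lasts 1/12 s, in which the tool goes at most 41.7 mm and 7.16 degrees, less where a joint would pass 70% of its speed; a pose out of reach is approached as far as the arm can. A call with a gripper value outside its range is refused whole. The fingers move at their own pace and stop on an object; FORCE is the grip in N (left out, the last holds). Time passes only in rows, so rows that repeat a pose let the fingers close. It gives the time, the measured TCP pose, the force, the opening and the grip force at its end, in the units of the state.
- r.read_state(): the state, without advancing time (a new reading comes with each control period).
- r.camera(name): name is "side" or "top"; returns a dict with "pixels" (384x512x3 uint8, blue, green, red), "range_z" (384x512 float32, m along the optical axis (not along the pixel's ray), 0 where there is no reading), "fx", "fy", "cx", "cy" (pixels), "camera_from_world" (4x4, takes a point from world to camera coordinates). Camera axes: x right, y down, z forward; pixel columns grow to the right and rows downward; lengths in m; the calibration is good to about 2 mm. A picture is of the moment at which its call begins.
- r.sign_off(): hands the job in; it is judged then, once.
Trained networks look in the newest picture that a camera, given by its name, has taken for a name from the list of things; names that differ only in an ending like _2 or _b are one class to them, and where a whole thing is asked for, a point or a joint stands for the part that bears it (a point fixed in the world has none). Each returns a list of dicts, best first, with "conf" (0 to 1); they miss things now and then, are a little off and sometimes report something else, mostly with a low value. They report only what shows in the picture. A call takes as long as a camera call. They do not tell look-alikes from the thing itself.
- r.recognise(camera, target): "position" ([row, column] in pixels, amid what is visible of it).
- r.trace(camera, target): "pixels" (384x512 bool, what is visible of it) and "position" ([row, column] in pixels, amid what is visible of it).
- r.mark_of(camera, target): "position" ([row, column] in pixels: a listed point, or the origin of a listed thing).
The state is a dict: "clock": time; "qpos": joint angles; "joint_velocities": joint speeds; "joint_torque": joint torques, N m; "eef_pos": TCP position; "tcp_rot": TCP orientation; "force": force on the tool from outside, world axes, zero at the start; "torque": the same for the moment, N m; "grip_width": finger opening in m; "grip_force": force on a finger pad.
Only numpy, scipy, OpenCV 4.12 (cv2) and the standard library are available. Lean on these libraries where they do the work, as an engineer would, in place of code of your own. Each camera call takes 0.05 s, during which the arm holds its last target. There are 200 camera calls.

## Working session

There is one attempt and no reset: what is moved stays moved. The work goes in short steps, Python scripts to look and compute and a shell command to move; the robot and the scene stay as the last step left them, time stands still between calls to the robot, and variables do not carry over. Pictures are saved under pics/ and viewed, at most 10 in all, crops included, and the job is handed in when it is done.

```bash
mkdir -p pics
cat > h.py <<'E'
from workcell import r
import numpy as np, cv2
def px2w(c,row,col,z=None):
    T=np.linalg.inv(np.array(c["camera_from_world"])); d=np.array([(col-c["cx"])/c["fx"],(row-c["cy"])/c["fy"],1.])
    o=T[:3,3]; dw=T[:3,:3]@d
    if z is not None: return o+dw*(z-o[2])/dw[2]
    i,j=int(round(row)),int(round(col)); p=c["range_z"][max(i-1,0):i+2,max(j-1,0):j+2]; p=p[p>0]
    return o+dw*np.median(p) if len(p) else None
E
python3 - <<'E'
from h import *
s=r.read_state(); print({k:np.round(s[k],3).tolist() for k in s})
Z=dict(saddle=.057,gate_front=.036,gate_hinge=.036,bolt_knob=.088,catch_top=.075,gate_liner=.036)
for n in("top","side"):
    c=r.camera(n); cv2.imwrite(f"pics/{n}0.png",c["pixels"])
    T=np.linalg.inv(c["camera_from_world"]);print(n,T[:3,3].round(3),T[:3,2].round(2),c["fx"])
    for t,z in Z.items():
        for m in r.mark_of(n,t)[:2]:
            p=m["position"]; w=px2w(c,*p); print(n,t,round(m["conf"],2),np.round(p,1),px2w(c,*p,z).round(4),None if w is None else w.round(4))
E
```

```text
{'clock': 0.0, 'qpos': [1.51, 0.502, -0.427, 1.551, 0.221, 1.138, -0.21], 'joint_velocities': [0.0, 0.001, -0.001, 0.002, -0.0, 0.001, 0.001], 'joint_torque': [0.0, -56.66, -5.816, -27.911, -0.069, 0.031, 0.0], 'eef_pos': [0.207, -0.616, 0.226], 'tcp_rot': [0.987, 0.161, -0.0, -0.001], 'force': [1.152, 0.402, -0.223], 'torque': [-0.003, -0.044, -0.021], 'grip_force': 0.0, 'grip_width': 0.092}
top [ 0.461 -0.049  0.994] [ 0.1   0.01 -0.99] 355.40584698611644
top saddle 0.69 [211.9 150.5] [0.495  0.2259 0.057 ] [0.495  0.2255 0.0582]
top gate_front 0.66 [211.2 209.6] [0.4978 0.0724 0.036 ] [0.4991 0.0768 0.0014]
top gate_front 0.41 [161.9 202.2] [0.6324 0.0945 0.036 ] [0.6345 0.0963 0.0239]
top gate_hinge 0.74 [200.  224.2] [0.528  0.0333 0.036 ] [0.5269 0.032  0.052 ]
top bolt_knob 0.78 [209.9 153.1] [0.499  0.2103 0.088 ] [0.499  0.2101 0.0885]
top catch_top 0.85 [187.4 150.3] [0.5581 0.223  0.075 ] [0.5582 0.2233 0.074 ]
top gate_liner 0.65 [201.1 210.3] [0.525  0.0709 0.036 ] [ 5.274e-01  7.540e-02 -2.000e-04]
side [0.306 0.7   0.395] [ 0.31 -0.88 -0.37] 350.9287123012272
side saddle 0.6 [264.1 244.1] [0.5006 0.222  0.057 ] [0.3799 0.5181 0.2665]
side gate_front 0.63 [234.  268.1] [0.5062 0.0692 0.036 ] [0.4936 0.109  0.0586]
side gate_hinge 0.68 [224.  264.3] [0.5286 0.0273 0.036 ] [0.5148 0.0691 0.0583]
side gate_hinge 0.33 [257.1 222.7] [0.5596 0.1835 0.036 ] [0.5503 0.2025 0.0492]
side bolt_knob 0.7 [246.5 242.9] [0.5043 0.2166 0.088 ] [0.5048 0.2154 0.0872]
side bolt_knob 0.17 [236.2 260. ] [0.4884 0.1731 0.088 ] [0.5365 0.0345 0.0072]
side catch_top 0.61 [248.3 211.9] [0.5621 0.2196 0.075 ] [0.5617 0.2203 0.0755]
side gate_liner 0.6 [237.5 260.2] [0.5171 0.089  0.036 ] [0.5363 0.0336 0.0034]
```

Run:
```python
from h import *
a=cv2.imread("pics/top0.png")[90:290,80:347]; cv2.imwrite("pics/topc.png",cv2.resize(a,None,fx=3,fy=3,interpolation=2)[:600,:800])
b=cv2.imread("pics/side0.png")[130:330,120:387]; cv2.imwrite("pics/sidec.png",cv2.resize(b,None,fx=3,fy=3,interpolation=2)[:600,:800])
# rigid fit
M=np.array([[-75.5,100],[-62,-100],[-75.5,85],[-15.5,82.5]])/1e3
for n,W in dict(top=[[.495,.2259],[.528,.0333],[.499,.2103],[.5581,.223]],side=[[.5006,.222],[.5286,.0273],[.5043,.2166],[.5621,.2196]]).items():
    W=np.array(W);m=M-M.mean(0);w=W-W.mean(0)
    th=np.arctan2((m[:,0]*w[:,1]-m[:,1]*w[:,0]).sum(),(m*w).sum());R=np.array([[np.cos(th),-np.sin(th)],[np.sin(th),np.cos(th)]])
    t=W.mean(0)-R@M.mean(0);print(n,th,t,((M@R.T+t)-W).round(4).tolist())
```

```text
top 0.10507803304953293 [0.58122697 0.13747251] [[0.0007, 0.0031], [0.0021, -0.0018], [-0.0018, 0.0038], [-0.0009, -0.0051]]
side 0.07618043753665822 [0.58404629 0.13396905] [[0.0006, 0.0059], [0.0012, 0.0022], [-0.002, -0.0036], [0.0002, -0.0045]]
```

View pics/topc.png

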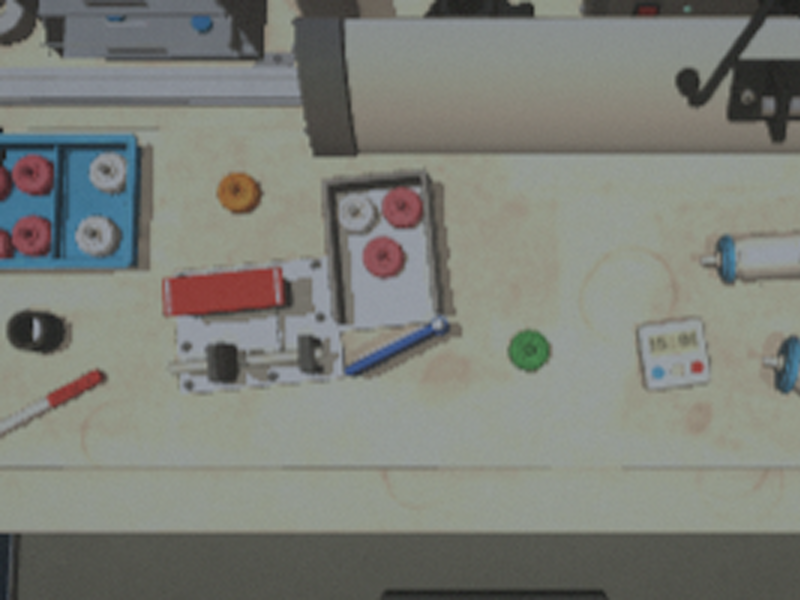

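View pics/sidec.png

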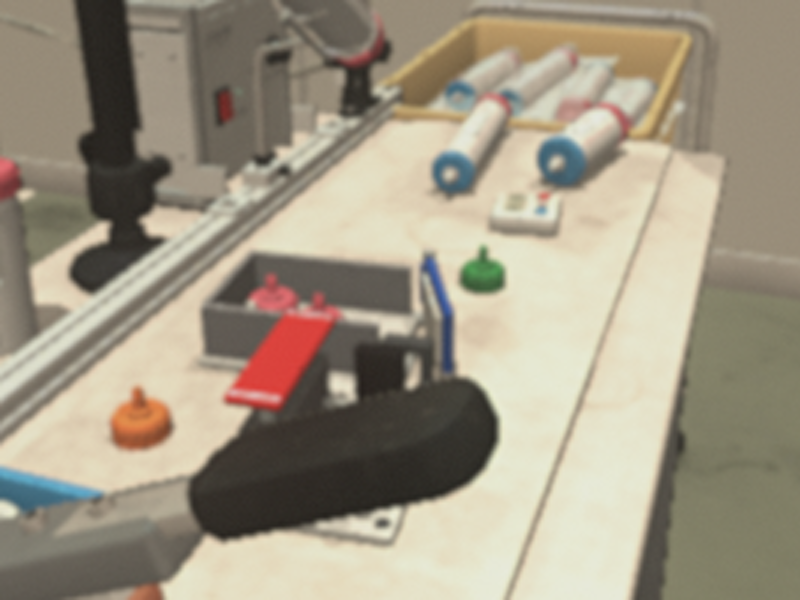

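The top crop shows the red pad at (225,290), the knob merged with the left saddle at (222,362), the right saddle at (312,353), and the gate ajar from hinge (440,325) to tip (348,372). The side view has the knob hidden behind a black object in the foreground. Next I refine the fixture pose from the red pad and blue gate point clouds.

```bash
cat >> h.py <<'E'
def cloud(c):
    v,u=np.indices(c["range_z"].shape); d=c["range_z"]
    P=np.stack([(u-c["cx"])/c["fx"]*d,(v-c["cy"])/c["fy"]*d,d],-1)
    T=np.linalg.inv(c["camera_from_world"]); P=P@T[:3,:3].T+T[:3,3]; P[d<=0]=np.nan; return P
def fit(c,name):
    P=cloud(c); hsv=cv2.cvtColor(c["pixels"],cv2.COLOR_BGR2HSV); H,S,V=cv2.split(hsv)
    box=(abs(P[...,0]-.54)<.15)&(abs(P[...,1]-.12)<.2)
    red=((H<8)|(H>172))&(S>110)&(V>60)&box&(P[...,2]>.063)&(P[...,2]<.085)
    q=P[red][:,:2].astype(np.float32)*1000; (cx,cy),(w,h),a=cv2.minAreaRect(q); 
    e=np.linalg.svd(q-q.mean(0),full_matrices=False)[2][0]; e*=np.sign(e[1]); th=np.arctan2(-e[0],e[1])
    ctr=q.mean(0)/1e3
    print(name,"pad n",len(q),"rect",np.round([cx,cy,w,h,a],1),"mean",ctr.round(4),"z",np.median(P[red][:,2]).round(4),"th",th.round(3))
    bl=(H>105)&(H<130)&(S>120)&box&(P[...,2]>.05)&(P[...,2]<.07)
    g=P[bl]; 
    if len(g)>5:
        u,s,vt=np.linalg.svd(g[:,:2]-g[:,:2].mean(0),full_matrices=False);e=vt[0]*np.sign(vt[0][1]); t=(g[:,:2]-g[:,:2].mean(0))@e
        print("gate n",len(g),"mean",g.mean(0).round(4),"ends",(g[:,:2].mean(0)+t.min()*e).round(4),(g[:,:2].mean(0)+t.max()*e).round(4),"ang",np.arctan2(-e[0],e[1]).round(3))
    k=(V<70)&box&(P[...,2]>.078)&(P[...,2]<.1)&(abs(P[...,0]-.5)<.04)
    if k.sum(): print("knob n",k.sum(),P[k].mean(0).round(4),P[k].min(0).round(3),P[k].max(0).round(3))
    return P
E
python3 - <<'E'
from h import *
for n in("top","side"): fit(r.camera(n),n)
E
```

```text
top pad n 425 rect [560.  213.   31.9 103.1   5.7] mean [0.5597 0.2131] z 0.0757 th 0.095
gate n 64 mean [0.5093 0.0711 0.0599] ends [0.5284 0.0343] [0.4911 0.1062] ang 0.478
knob n 44 [0.4998 0.2093 0.0871] [0.486 0.205 0.079] [0.512 0.216 0.091]
side pad n 582 rect [559.4 215.7  33.9 105.1   6.4] mean [0.5571 0.2222] z 0.0757 th 0.101
gate n 29 mean [0.5088 0.0785 0.0601] ends [0.5282 0.0415] [0.4918 0.1108] ang 0.484
knob n 118 [0.4992 0.2145 0.0846] [0.486 0.206 0.078] [0.514 0.218 0.089]
```

Run:
```python
from h import *
t=cv2.imread("pics/top0.png"); s=cv2.imread("pics/side0.png")
c=r.camera("top");P=cloud(c)
for v in range(10,384,34): print(v,[None if np.isnan(P[v,u,2]) else tuple(np.round(P[v,u],2).tolist()) for u in range(20,512,78)])
c=r.camera("side");Q=cloud(c); q=Q[(Q[...,2]>.12)&(Q[...,0]<.9)]
print("side blobs"); 
for (v,u) in [(270,220),(270,260),(300,200),(150,160),(180,160),(210,160),(290,150)]: print(v,u,Q[v,u].round(3))
h=(P[...,2]>.12); print("max z within work area",np.nanmax(P[(P[...,0]>.25)&(P[...,0]<.62)&(P[...,1]>-.5)][:,2]))
o=np.vstack([t[40:,:],np.zeros((0,512,3),np.uint8)]);cv2.imwrite("pics/both.png",np.vstack([cv2.resize(t,(400,300)),cv2.resize(s,(400,300))]))
```

```text
10 [(1.19, 0.76, -0.15), (1.61, 0.79, -0.8), (1.61, 0.38, -0.81), (1.61, -0.05, -0.8), (0.81, -0.18, 0.45), (0.81, -0.3, 0.44), (0.7, -0.31, 0.61)]
44 [(1.03, 0.69, -0.06), (0.89, 0.33, 0.19), (1.42, 0.37, -0.81), (1.42, -0.05, -0.81), (0.75, -0.17, 0.44), (0.67, -0.23, 0.61), (0.67, -0.32, 0.6)]
78 [(0.89, 0.64, -0.01), (0.81, 0.32, 0.19), (0.83, 0.15, 0.13), (0.89, -0.05, -0.01), (0.81, -0.23, 0.18), (1.23, -0.87, -0.81), (1.22, -1.26, -0.79)]
112 [(0.78, 0.61, 0.02), (0.78, 0.39, 0.02), (0.78, 0.17, 0.02), (0.61, -0.05, 0.53), (0.61, -0.15, 0.54), (0.61, -0.26, 0.53), (0.61, -0.36, 0.53)]
146 [(0.66, 0.55, 0.11), (0.68, 0.39, 0.02), (0.69, 0.18, -0.0), (0.68, -0.05, -0.0), (0.68, -0.27, 0.0), (0.68, -0.49, -0.0), (0.68, -0.71, -0.0)]
180 [(0.57, 0.51, 0.16), (0.59, 0.39, 0.0), (0.59, 0.17, 0.01), (0.59, -0.05, -0.0), (0.58, -0.26, 0.04), (0.59, -0.49, -0.0), (0.59, -0.73, -0.04)]
214 [(0.49, 0.57, 0.06), (0.49, 0.39, 0.0), (0.49, 0.17, 0.01), (0.49, -0.05, 0.0), (0.49, -0.26, -0.0), (0.49, -0.48, -0.0), (0.49, -0.72, -0.03)]
248 [(0.4, 0.61, -0.01), (0.4, 0.39, -0.01), (0.4, 0.17, -0.01), (0.4, -0.05, -0.01), (0.4, -0.26, -0.01), (0.35, -0.82, -0.8), (0.35, -1.21, -0.8)]
282 [(0.2, 1.04, -0.68), (0.18, 0.73, -0.8), (0.18, 0.34, -0.8), (0.18, -0.05, -0.82), (0.18, -0.43, -0.81), (0.18, -0.81, -0.8), (0.18, -1.2, -0.81)]
316 [(0.04, 1.03, -0.68), (0.01, 0.72, -0.81), (0.02, 0.34, -0.8), (0.11, -0.05, -0.43), (0.02, -0.43, -0.8), (0.02, -0.81, -0.81), (0.02, -1.19, -0.81)]
350 [(-0.1, 1.02, -0.68), (-0.15, 0.71, -0.8), (-0.14, 0.33, -0.8), (0.13, -0.05, 0.0), (-0.14, -0.42, -0.81), (-0.14, -0.8, -0.81), (-0.14, -1.17, -0.8)]
side blobs
270 220 [0.397 0.519 0.258]
270 260 [0.364 0.532 0.274]
300 200 [0.402 0.539 0.248]
150 160 [0.803 0.001 0.178]
180 160 [0.803 0.015 0.106]
210 160 [0.809 0.021 0.026]
290 150 [0.662 0.275 0.001]
max z within work area 0.5756352699480862
```

View pics/both.png

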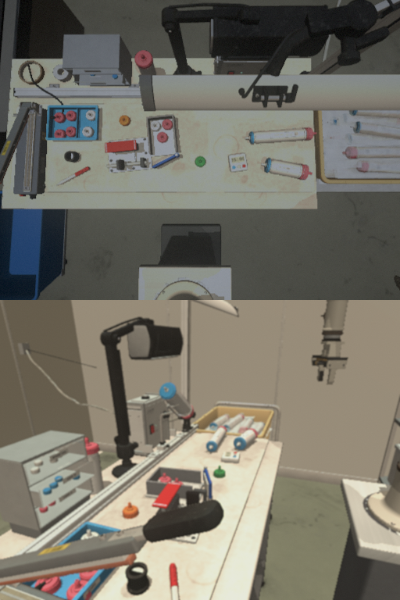

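The view shows an overhead lamp tube at x≈0.61, y<0.08, z≈0.53 and a crimper handle at y>0.5. The corridor at x<0.5 is clear. I move toward the gate in two legs with the fingers shut.

```bash
python3 -m crank '[[[0.032,-0.017,0],-0.06,0],[[0.065,-0.034,0],-0.12,0],[[0.097,-0.052,0],-0.18,0],[[0.13,-0.069,0],-0.24,0],[[0.162,-0.086,0],-0.3,0],[[0.194,-0.103,0],-0.36,0],[[0.227,-0.12,0],-0.42,0],[[0.259,-0.138,0],-0.48,0],[[0.292,-0.155,0],-0.54,0],[[0.324,-0.172,0],-0.6,0],[[0.324,-0.172,0],-0.65,0],[[0.324,-0.172,0],-0.7,0]]' 20
cat >> h.py <<'E'
TH=.105; O=np.array([.5838,.134])
def rel(mx,my,z,ang=None):
    """shift in tool axes from measured pose to magazine (mx,my) mm, z m"""
    from scipy.spatial.transform import Rotation as Ro
    s=r.read_state(); R=Ro.from_quat(s["tcp_rot"]).as_matrix(); p=np.array(s["eef_pos"])
    c,sn=np.cos(TH),np.sin(TH); w=np.r_[O+np.array([[c,-sn],[sn,c]])@(np.array([mx,my])/1e3),z]
    a=np.arctan2(R[1,0],R[0,0]); want=TH+np.pi/2
    m=np.array([[c,sn],[-sn,c]])@(p[:2]-O)*1e3
    print("to",w.round(3),"shift",(R.T@(w-p)).round(4),"turn",round(a-want,3),"| mag now",m.round(1),"z",round(p[2],4),"tilt",R[:,2].round(3),"F",np.round(s["force"],1),"q",np.round(s["qpos"],2),"t",round(s["clock"],2))
E
python3 -c "
from h import *
rel(-125,-47,.2)"
```

```text
clock: 1.9
eef_pos: [0.4619, -0.3467, 0.2273]
tcp_rot: [0.87, 0.494, 0.001, 0.0]
force: [-0.5, -1.7, -0.9]
grip_width: 0.0168
grip_force: 0.0
to [0.464 0.074 0.2  ] shift [ 0.3627 -0.2136  0.0275] turn -0.643 | mag now [-171.6 -465.3] z 0.2273 tilt [ 0.002  0.    -1.   ] F [-0.5 -1.7 -0.9] q [ 1.14  0.42 -0.69  1.73  0.3   1.1  -0.19] t 1.9
```

```bash
python3 -m crank '[[[0.033,-0.019,0],-0.06,0],[[0.066,-0.039,0],-0.12,0],[[0.099,-0.058,0],-0.18,0],[[0.132,-0.078,0],-0.24,0],[[0.165,-0.097,0],-0.3,0],[[0.198,-0.116,0.01],-0.36,0],[[0.231,-0.136,0.02],-0.42,0],[[0.264,-0.155,0.03],-0.48,0],[[0.297,-0.175,0.04],-0.54,0],[[0.33,-0.194,0.06],-0.6,0],[[0.363,-0.214,0.08],-0.643,0],[[0.363,-0.214,0.08],-0.643,0]]'
python3 - <<'E'
from h import *
rel(-125,-47,.04)
c=r.camera("top"); fit(c,"top"); cv2.imwrite("pics/top1.png",cv2.resize(c["pixels"][90:290,80:347],None,fx=3,fy=3)[:600,:800])
E
```

```text
clock: 2.9
eef_pos: [0.463, 0.0794, 0.1451]
tcp_rot: [0.668, 0.744, 0.001, -0.002]
force: [-0.3, 0.3, 1.1]
grip_width: 0.0003
grip_force: 0.0
to [0.464 0.074 0.04 ] shift [-0.0059  0.001   0.1051] turn 0.003 | mag now [-125.9  -41.6] z 0.1451 tilt [-0.002  0.004 -1.   ] F [-0.3  0.3  1.1] q [ 0.57  0.41 -0.94  2.05  0.42  0.89 -0.5 ] t 2.9
top pad n 230 rect [559.4 214.   32.  102.7   4.8] mean [0.5595 0.2332] z 0.0757 th 0.3
gate n 27 mean [0.5172 0.0558 0.0592] ends [0.528 0.034] [0.5082 0.0739] ang 0.461
```

View pics/top1.png

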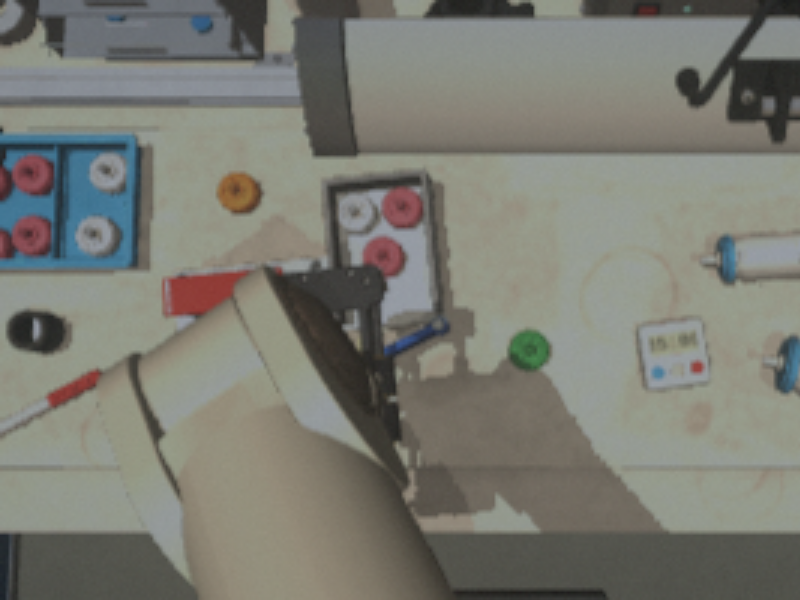

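```bash
python3 -m crank '[[[-0.003,0,0.035],0,0],[[-0.006,0,0.07],0,0],[[-0.006,0,0.103],0,0],[[-0.006,0,0.103],0,0],[[-0.006,0.01,0.103],0,0],[[-0.006,0.016,0.103],0,0],[[-0.006,0.022,0.103],0,0],[[-0.006,0.027,0.103],0,0],[[-0.006,0.032,0.103],0,0],[[-0.006,0.036,0.103],0,0],[[-0.006,0.039,0.103],0,0],[[-0.006,0.039,0.103],0,0]]'
python3 - <<'E'
from h import *
rel(-84,-47,.04)
fit(r.camera("top"),"top");fit(r.camera("side"),"side")
E
```

```text
clock: 3.95
eef_pos: [0.5058, 0.0691, 0.0442]
tcp_rot: [0.672, 0.74, 0.001, 0.0]
force: [0.4, 0.2, -0.5]
grip_width: 0.0008
grip_force: 0.0
to [0.505 0.078 0.04 ] shift [0.0093 0.0003 0.0042] turn -0.009 | mag now [-84.4 -56.3] z 0.0442 tilt [ 0.001  0.    -1.   ] F [ 0.4  0.2 -0.5] q [ 0.42  0.62 -0.76  2.02  0.63  0.75 -0.64] t 3.95
top pad n 216 rect [558.8 224.7  31.4  68.4   6. ] mean [0.5608 0.2329] z 0.0757 th 0.343
side pad n 585 rect [559.3 216.   33.9 106.2   6.2] mean [0.5572 0.2218] z 0.0757 th 0.109
gate n 30 mean [0.5201 0.1114 0.0584] ends [0.5227 0.0944] [0.5188 0.12  ] ang 0.151
knob n 118 [0.4992 0.2145 0.0847] [0.486 0.205 0.078] [0.514 0.218 0.09 ]
```

```bash
python3 -m crank '[[[0.004,0.002,0],0,0],[[0.008,0.004,0],0,0],[[0.008,0.005,0],0,0],[[0.008,0.006,0],0,0],[[0.008,0.006,0],0,0]]'
python3 - <<'E'
from h import *
rel(-84,-47,.04)
fit(r.camera("side"),"side")
E
```

```text
clock: 4.47
eef_pos: [0.507, 0.0775, 0.0433]
tcp_rot: [0.672, 0.741, -0.002, -0.001]
force: [-7.1, -2.6, 6.4]
grip_width: 0.0004
grip_force: 4.2
to [0.505 0.078 0.04 ] shift [ 0.0011 -0.0017  0.0033] turn -0.008 | mag now [-82.3 -48.1] z 0.0433 tilt [-0.005 -0.002 -1.   ] F [-7.1 -2.6  6.4] q [ 0.4   0.63 -0.76  2.01  0.63  0.76 -0.65] t 4.47
side pad n 583 rect [559.3 217.7  34.3 101.4   5.6] mean [0.5573 0.2218] z 0.0757 th 0.107
gate n 23 mean [0.5222 0.1154 0.0585] ends [0.5236 0.1033] [0.5214 0.122 ] ang 0.12
knob n 119 [0.4992 0.2146 0.0845] [0.486 0.206 0.078] [0.514 0.218 0.089]
```

```bash
python3 -m crank '[[[0,-0.01,0],0,0],[[0,-0.02,-0.02],0,0],[[0,-0.02,-0.05],0,0.446],[[0,-0.02,-0.085],0,0.446],[[0.03,-0.01,-0.085],0,0.446],[[0.065,0.01,-0.085],-0.008,0.446],[[0.1,0.03,-0.085],-0.008,0.446],[[0.135,0.034,-0.085],-0.008,0.446],[[0.156,0.034,-0.085],-0.008,0.446],[[0.156,0.034,-0.085],-0.008,0.446],[[0.156,0.034,-0.085],-0.008,0.446]]'
python3 - <<'E'
from h import *
rel(-45.5,107,.08)
for n in("top","side"):
    c=r.camera(n); fit(c,n); cv2.imwrite(f"pics/{n}2.png",cv2.resize(c["pixels"][130:330,120:387] if n=="side" else c["pixels"][90:290,80:347],None,fx=3,fy=3)[:600,:800])
E
```

```text
clock: 5.43
eef_pos: [0.5279, 0.2386, 0.1288]
tcp_rot: [0.668, 0.744, 0.001, -0.0]
force: [0.6, -0.3, 0.3]
grip_width: 0.0406
grip_force: 0.0
to [0.527 0.236 0.08 ] shift [-0.003  -0.0009  0.0488] turn 0.003 | mag now [-44.6 109.9] z 0.1288 tilt [ 0.     0.001 -1.   ] F [ 0.6 -0.3  0.3] q [ 0.16  0.61 -0.85  1.81  0.54  0.98 -0.8 ] t 5.43
top pad n 400 rect [560.  214.1  31.8 104.8   5.8] mean [0.56   0.2085] z 0.0755 th 0.139
gate n 52 mean [0.5277 0.0688 0.0595] ends [0.5308 0.0345] [0.5236 0.1133] ang 0.091
knob n 44 [0.4995 0.2091 0.0869] [0.486 0.204 0.079] [0.512 0.216 0.09 ]
side pad n 579 rect [559.3 215.7  34.2 104.7   7. ] mean [0.5572 0.2214] z 0.0757 th 0.112
gate n 40 mean [0.5249 0.0827 0.0599] ends [0.5282 0.0444] [0.5217 0.1209] ang 0.086
knob n 129 [0.499  0.2143 0.0849] [0.485 0.205 0.078] [0.514 0.218 0.09 ]
```

View pics/side2.png

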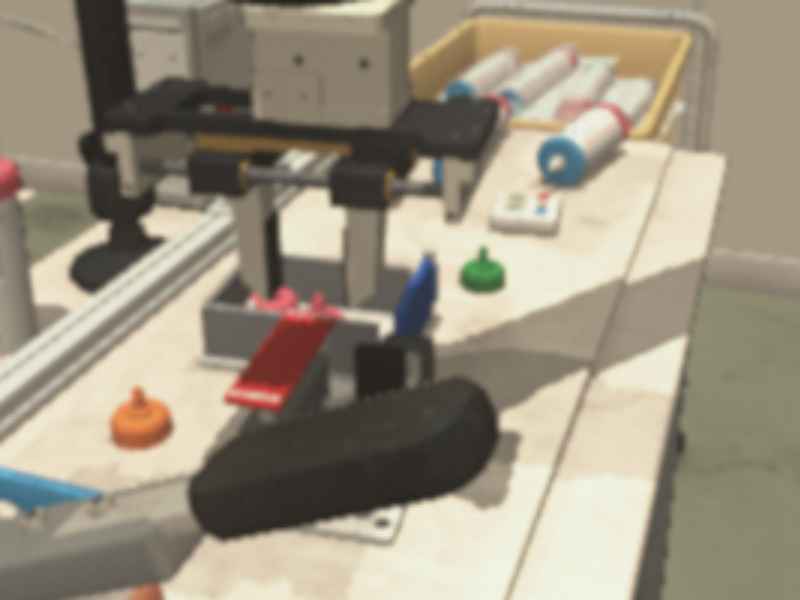

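The side view shows the gate shut (415,300) and the open fingers at (265,280) and (365,300), above the pad and beside the knob line. Next I descend and press the pad.

```bash
python3 -m crank '[[[-0.002,-0.001,0.025],0.003,0.446],[[-0.002,-0.001,0.045],0.003,0.446],[[-0.002,-0.001,0.052],0.003,0.446],[[-0.002,-0.001,0.057],0.003,0.446],[[-0.002,-0.001,0.061],0.003,0.446],[[-0.002,-0.001,0.063],0.003,0.446],[[-0.002,-0.001,0.063],0.003,0.446]]' 20
python3 - <<'E'
from h import *
rel(-45.5,59,.0655)
fit(r.camera("side"),"s"); fit(r.camera("top"),"t")
E
```

```text
clock: 6.12
eef_pos: [0.5284, 0.2322, 0.0664]
tcp_rot: [0.671, 0.741, -0.001, 0.001]
force: [-2.7, -2.7, 6.9]
grip_width: 0.0412
grip_force: 3.4
to [0.532 0.188 0.066] shift [-0.0444 -0.0004  0.001 ] turn -0.006 | mag now [-44.8 103.4] z 0.0664 tilt [ 0.    -0.002 -1.   ] F [-2.7 -2.7  6.9] q [ 0.12  0.69 -0.78  1.84  0.62  0.88 -0.86] t 6.12
s pad n 367 rect [556.7 218.9  31.6  99.5   3.8] mean [0.553  0.2234] z 0.0668 th 0.044
gate n 18 mean [0.5252 0.0784 0.0589] ends [0.5276 0.0587] [0.5201 0.1198] ang 0.123
knob n 42 [0.4891 0.2131 0.0849] [0.485 0.206 0.079] [0.494 0.221 0.09 ]
t pad n 261 rect [561.1 201.4  31.   77.9   5.8] mean [0.5609 0.1958] z 0.0672 th 0.193
gate n 38 mean [0.5287 0.0575 0.0597] ends [0.5307 0.0344] [0.5266 0.0818] ang 0.085
knob n 26 [0.5015 0.2068 0.0852] [0.489 0.205 0.078] [0.515 0.21  0.091]
```

```bash
python3 -m crank '[[[-0.002,0,0.001],0,0.446],[[-0.006,0,0.001],0,0.446],[[-0.011,0,0.001],0,0.446],[[-0.016,0,0.001],0,0.446],[[-0.021,0,0.001],0,0.446],[[-0.026,0,0.001],0,0.446],[[-0.031,0,0.001],0,0.446],[[-0.036,0,0.001],0,0.446],[[-0.041,0,0.001],0,0.446],[[-0.045,0,0.001],0,0.446],[[-0.048,0,0.001],0,0.446],[[-0.048,0,0.001],0,0.446]]'
python3 - <<'E'
from h import *
rel(-45.5,59,.0655)
fit(r.camera("side"),"s"); fit(r.camera("top"),"t")
E
```

```text
clock: 7.22
eef_pos: [0.5345, 0.1895, 0.0673]
tcp_rot: [0.67, 0.742, 0.004, -0.0]
force: [-1.3, 4.2, 6.6]
grip_width: 0.0412
grip_force: 3.5
to [0.532 0.188 0.066] shift [-0.0014 -0.0023  0.0018] turn -0.003 | mag now [-43.2  60.4] z 0.0673 tilt [ 0.005  0.005 -1.   ] F [-1.3  4.2  6.6] q [ 0.21  0.67 -0.79  1.87  0.62  0.85 -0.79] t 7.22
s pad n 484 rect [559.  219.2  33.9 100.6   6.5] mean [0.5556 0.2287] z 0.0678 th 0.025
gate n 6 mean [0.525  0.0812 0.0609] ends [0.5251 0.0763] [0.525  0.0842] ang 0.022
knob n 37 [0.4938 0.1743 0.0852] [0.488 0.167 0.078] [0.498 0.177 0.093]
t pad n 49 rect [564.  171.1  29.6  16.7   2. ] mean [0.5608 0.1715] z 0.0676 th 1.507
gate n 32 mean [0.5284 0.0613 0.0602] ends [0.5307 0.0341] [0.5238 0.1131] ang 0.087
```

```bash
python3 -m crank '[[[-0.003,0,0.001],0,0.446],[[-0.006,0,0.001],0,0.446],[[-0.008,0,0.001],0,0.446],[[-0.008,0,0.001],0,0.446],[[-0.008,0,0.001],0,0.446]]'
python3 - <<'E'
from h import *
rel(-45.5,59,.0655)
fit(r.camera("side"),"s")
E
```

```text
clock: 7.73
eef_pos: [0.5347, 0.1887, 0.0672]
tcp_rot: [0.669, 0.743, 0.008, -0.003]
force: [-2.0, 17.0, 3.3]
grip_width: 0.0409
grip_force: 10.9
to [0.532 0.188 0.066] shift [-0.0006 -0.0024  0.0016] turn 0.0 | mag now [-43.1  59.6] z 0.0672 tilt [ 0.006  0.015 -1.   ] F [-2.  17.   3.3] q [ 0.22  0.67 -0.79  1.88  0.62  0.84 -0.78] t 7.73
s pad n 482 rect [558.9 218.9  33.5  98.7   6. ] mean [0.5558 0.2287] z 0.0677 th 0.024
gate n 7 mean [0.5252 0.0779 0.0598] ends [0.5237 0.0715] [0.5264 0.0831] ang -0.227
knob n 39 [0.4938 0.1732 0.085 ] [0.49  0.166 0.078] [0.497 0.176 0.093]
```

The push force rose to 17 N at the end stop. I relieve the push, then lift straight up and clear.

```bash
python3 -m crank '[[[0.005,0,0],0,0.446],[[0.006,0,-0.006],0,0.446],[[0.007,0,-0.014],0,0.446],[[0.009,0,-0.03],0,0.446],[[0.01,0,-0.06],0,0.446],[[0.01,0,-0.095],0,0.446],[[0.01,-0.03,-0.13],0,0.446],[[0.01,-0.06,-0.15],0,0.446],[[0.01,-0.09,-0.15],0,0.446],[[0.01,-0.11,-0.15],0,0.446],[[0.01,-0.11,-0.15],0,0.446],[[0.01,-0.11,-0.15],0,0.446]]'
python3 - <<'E'
from h import *
rel(-45.5,59,.0655)
for n in("top","side"):
    c=r.camera(n); fit(c,n); cv2.imwrite(f"pics/{n}3.png",cv2.resize(c["pixels"][130:330,120:387] if n=="side" else c["pixels"][90:290,80:347],None,fx=2,fy=2))
cv2.imwrite("pics/b3.png",cv2.resize(np.vstack([cv2.imread("pics/top3.png")[:, :534],cv2.imread("pics/side3.png")]),(400,600)))
E
```

```text
clock: 8.78
eef_pos: [0.4233, 0.1764, 0.2146]
tcp_rot: [0.671, 0.742, 0.0, 0.002]
force: [0.5, -1.3, 0.1]
grip_width: 0.0405
grip_force: 0.0
to [0.532 0.188 0.066] shift [0.0008 0.1092 0.1494] turn -0.004 | mag now [-155.1   59. ] z 0.2146 tilt [ 0.003 -0.002 -1.   ] F [ 0.5 -1.3  0.1] q [ 0.46  0.28 -1.05  2.01  0.29  1.01 -0.62] t 8.78
top pad n 427 rect [560.  214.1  31.4 104.9   4.8] mean [0.56  0.213] z 0.0754 th 0.077
gate n 67 mean [0.5267 0.0756 0.0594] ends [0.5309 0.0345] [0.5225 0.1164] ang 0.103
knob n 41 [0.5042 0.1688 0.0868] [0.491 0.165 0.079] [0.517 0.173 0.091]
side pad n 577 rect [559.2 216.8  33.9 102.4   5.9] mean [0.557  0.2222] z 0.0757 th 0.105
gate n 49 mean [0.5247 0.0865 0.0604] ends [0.5285 0.0418] [0.522  0.1183] ang 0.085
knob n 91 [0.5022 0.1749 0.0844] [0.49  0.168 0.078] [0.516 0.178 0.09 ]
```

View pics/b3.png

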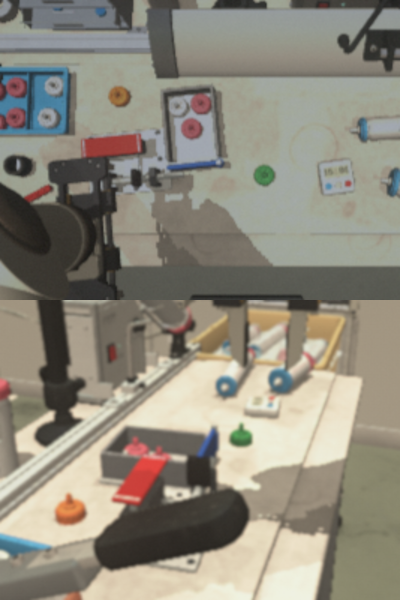

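The picture shows the gate shut along the bin front (195,165), the pad back up (z 0.0755), and the knob 40 mm over at the right saddle (145,178). The caps are in the bin and the robot is clear.

```bash
python3 -c "
from workcell import r
print(r.sign_off())"
```

```text
the job is handed in; nothing more can be done
None
```

The job is handed in: by the last camera check the gate is shut, the bolt has travelled its full 40 mm home, the catch has sprung back up, the caps are still in the bin and the arm is clear. The hand-in returned no verdict.

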